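Change the glass lathe's gear and start it

TASK

Change gear on the green bench lathe: push its black-knobbed gear lever out of the near right slot of the H-shaped gate, across, and fully home in the slot marked by the blue disc; then press the green start button fully down and let it up again. Only push with closed fingers, lightly: do not pinch the lever, and never press start while the lever is out of the blue-disc slot. Leave the red stop button and the loose things on the bench where they are.

Things in the scene. Friction and masses are not known exactly. Their poses are not given: they have to be found in the camera images.
- lathe: Green cast bench lathe fixed to the marver. Origin: underside, below the middle of its gear gate; x = its rear (away from robot at yaw 0), y = its left, z up. 'Near', 'far', 'left', 'right' of the gate mean its -x, +x, +y, -y. Gear head 132 x 132 mm, top at z 111 mm; motor with button station on the right (to y -216 mm), stone wheel on the left (to y 140 mm, 116 mm high).
- gate_centre (a point): Middle of the H-gate on the upper face of the steel gate plate (plate 120 x 108 x 8 mm, upper face 119 mm above the lathe's origin). Axes as the lathe. Two slots run along x, their middle lines at y +13 and -13 mm, each 14 mm wide and ending at x +-22 mm; a 14 mm wide cross channel along y at x = 0 joins them. The tongues between them have round tips.
- knob (a point): Middle of the lever's black knob, 36 mm thick; top 18 mm over this point, widest from 6 mm under to 4 mm over it, its 10 mm neck begins 30 mm below. It is 155 mm along the lever from the pivot, which is on the lathe's z axis, 55 mm above its origin. Upright, the knob is 210 mm above the bench; home in a slot it is 41 mm along x and 32 mm along y off the gate's middle, 200 mm high.
- lever_in_gate (a point): Point on the lever's 10 mm rod 60 mm from the pivot, where it passes the gate. With the lever fully home it stands 16 mm along x and about 13 mm along y from the gate's middle.
- lever_across (a joint): Sideways lean of the lever, rad: + to the lathe's left (+y). About +0.21 in the left slots, -0.21 in the right slots, play +-0.03. Starts in the right pair. Friction holds the lever where it is left (about 3 N at the knob moves it, either way).
- lever_along (a joint): Fore and aft lean, rad: + to the lathe's rear (+x). 0 in the cross channel (play +-0.03), +0.26 fully home in a far slot, -0.26 fully home in a near slot. Starts at about -0.255 to -0.20 (near right slot).
- disc_blue: Blue enamel disc, 19 mm across, 1.5 mm thick, on the gate plate just past the end of one LEFT slot (near or far, changing from run to run): 38 mm from the gate's middle along x (+ or -), 17 mm to +y. Marks the wanted slot. Origin: its underside.
- disc_yellow: Yellow disc of the same kind at the end of the other left slot. The right slots have fixed discs: black near, orange far.
- start_top (a point): Middle of the upper face of the green start button, 28 mm across, on the grey station right of the gate (station top 132 mm above the bench); it lies at lathe x -31, y -138 mm. Presses straight down.
- start (a joint): Travel of the start button, m: 0 up, 0.006 fully down (5 N); springs back up.
- stop_top (a point): Middle of the upper face of the red stop button, same kind, 62 mm behind the green one (lathe x +31 mm). Not to be pressed.
- stop (a joint): Travel of the stop button, m: 0 up, 0.006 down.
- tumbler_a: Pale green glass tumbler, 64 mm across, 90 mm high, loose. Origin: middle of its underside. Leave alone.
- tumbler_b: Amber glass tumbler, 56 mm across, 75 mm high, loose. Origin: middle of its underside. Leave alone.
- wax: Block of beeswax 50 x 75 x 32 mm, loose. Leave alone.
- billet: Wooden billet 55 x 130 x 22 mm, lying loose. Leave alone.

How it is judged:
By the outcome, as a careful person would: the job done as asked, in the order asked, and still so for the second after the job is handed in, with the robot touching nothing.
It also fails if it takes over 56 s, if anything falls off the work surface, if the arm or the gripper's body presses on something with over 40 N, if the wrist force passes 120 N, or if a joint passes its speed limit or range.

ROBOT

A 6-joint arm with a two-finger parallel gripper is mounted at the origin on a cart in front of the work surface, level with it; the furniture and walls round the work are solid. World frame = base frame: x ahead of the robot, y to its left, z up, the work surface at z = 0. Lengths are in mm, angles in rad, forces in N, time in s.
With the tool pointing down it reaches from about 250 to 800 mm from the base axis. Payload 8.5 kg.
Tool frame: the origin (TCP) lies on the centre line of the jaws, within the pads' length; the fingertips stand 14 mm ahead of it and the grasp point (between the pads) lies 5 mm behind it; z points along the fingers, y is the line along which they close (so a half turn about z gives the same grasp; the last joint's range is limited). The gripper opens to 85 mm and grips with 20 to 120 N. Pads are 22 mm wide; open, the fingers measure 114 mm over their backs; the gripper's body (76 mm by 85 mm) begins 54 mm behind the grasp point. The pads swing forward as they close: fully open they stand 13 mm farther back than shut.
Start: joints at [1.293, 0.238, -0.013, 1.319, 0, 1.571], TCP at [143.963, 504.832, 245.276] pointing down, gripper open.
Joint ranges: [-2.66, 2.66], [-1.03, 1.9], [-1.14, 1.46], [-1.82, 2.27], [-1.45, 1.34], [-3.14, 3.14]. Speed limits (rad/s): [2.22, 2.22, 2.79, 3.14, 3.14, 3.14].

INTERFACE

Orientations are given as a unit quaternion [x, y, z, w].
In Python, from bench import ctrl, vision gives the robot as it stands.
- The arm moves only by the shell command python3 -m creep 'ROWS' [OPENING] [FORCE]. ROWS is JSON, a list of rows, each a list of 6 numbers: the shift along the world's x, y, z as a fraction of full scale, then the turn, a rotation vector about the world's x, y, z as a fraction of full scale. A call has 1 to 8 rows; each row is the pose to reach, as a shift and turn from the pose commanded when the call began; what a row does not reach only later rows make up. Full scale, the value 1, is 0.3 m for a shift and 45 degrees for a turn. A row lasts 1/12 s, in which the tool goes at most 41.7 mm and 7.16 degrees, less where a joint would pass 70% of its speed; a pose out of reach is approached as far as the arm can. A call with a number of a shift or a turn outside -1 to 1 is refused whole. A call with a gripper value outside its range is refused whole. OPENING is the opening, from 0 (shut) to 1 (fully open), set as the call begins (- or left out, the last holds). The fingers move at their own pace and stop on an object; FORCE is the grip in N (left out, the last holds). Time passes only in rows, so rows that repeat a pose let the fingers close. It gives the time, the measured TCP pose, the force, the opening and the grip force at its end, in the units of the state.
- ctrl.read_state(): the state, without advancing time (a new reading comes with each control period).
- vision.grab_frame(name): name is "scene" or "top"; returns the picture (480x640x3 uint8, blue, green, red); there is no depth.
- vision.camera_model(name): a dict with "K" (3x3 intrinsics, pixels), "k1" (the pictures are not rectified: a ray, as slopes to the right and down, at radius r is drawn at 1 + k1 r^2 times it, then the intrinsics apply), "rvec" (rotation vector, rad) and "tvec" (3), from world to camera coordinates, as OpenCV has them. Camera axes: x right, y down, z forward; pixel columns grow to the right and rows downward; lengths in mm; the calibration is good to about 2 mm. A picture is of the moment at which its call begins. camera_model takes no time and is no camera call.
- ctrl.finish_job(): hands the job in; it is judged then, once.
The state is a dict: "time": time; "joint_positions": joint angles; "qd": joint speeds; "joint_efforts": joint torques, N m; "tcp_pos": TCP position; "orientation": TCP orientation; "contact_force": force on the tool from outside, world axes, zero at the start; "torque": the same for the moment, N m; "opening": finger opening in mm; "gripper_force": force on a finger pad.
Only numpy, scipy, OpenCV 4.12 (cv2) and the standard library are available. Lean on these libraries where they do the work, as an engineer would, in place of code of your own. Each camera call takes 0.05 s, during which the arm holds its last target. There are 200 camera calls.

## Working session

There is one attempt and no reset: what is moved stays moved. The work goes in short steps, Python scripts to look and compute and a shell command to move; the robot and the scene stay as the last step left them, time stands still between calls to the robot, and variables do not carry over. Pictures are saved under pics/ and viewed, at most 10 in all, crops included, and the job is handed in when it is done.

```bash
ls; mkdir -p pics
python3 - <<'E'
from bench import ctrl, vision
import cv2
for n in ("scene","top"):
    cv2.imwrite(f"pics/{n}0.png",vision.grab_frame(n)); m=vision.camera_model(n); print(n,m)
s=ctrl.read_state(); print(s['time'],s['tcp_pos'],s['orientation'],s['opening'])
E
```

```text
pics
scene {'K': array([[480.88388684,   0.        , 310.45178342],
       [  0.        , 480.88388684, 241.30477479],
       [  0.        ,   0.        ,   1.        ]]), 'k1': -0.08558790038856405, 'rvec': array([ 0.64345361, -2.64115107,  1.16383495]), 'tvec': array([ 597.1900294 ,  127.90882486, 1488.23604501])}
top {'K': array([[525.77880921,   0.        , 322.88756836],
       [  0.        , 525.77880921, 231.84153849],
       [  0.        ,   0.        ,   1.        ]]), 'k1': -0.08259849505488658, 'rvec': array([ 2.16653555, -2.17533475,  0.10639656]), 'tvec': array([ 241.16070572,  556.64784245, 1345.29350575])}
0.1 [143.8945339  504.52771568 244.75543827] [ 1.38463329e-01  9.90367356e-01 -6.34696580e-04 -6.43504167e-05] 85.16782508091454
```

View pics/scene0.png

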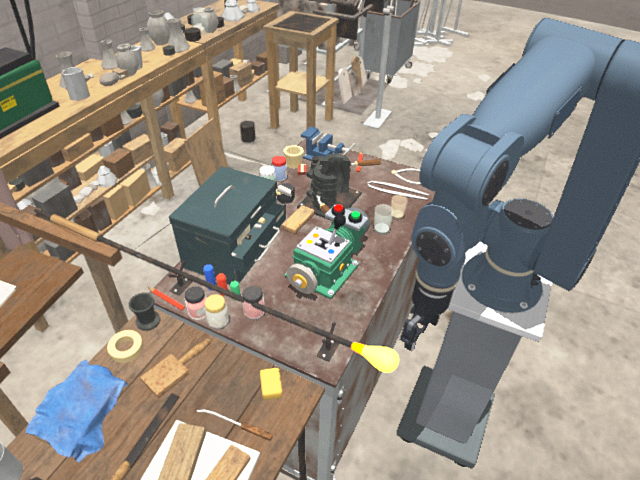

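View pics/top0.png

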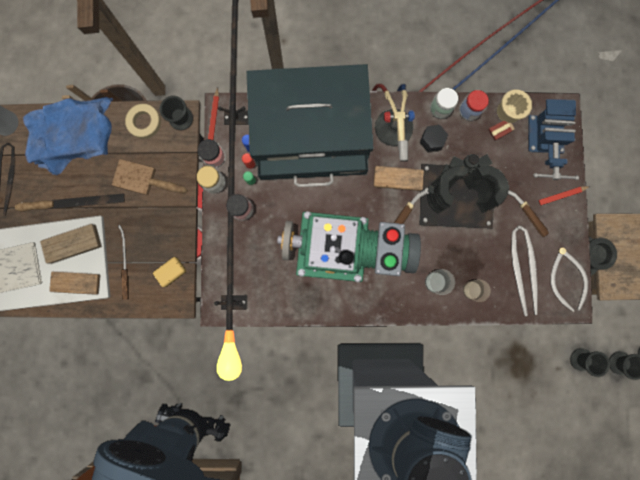

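The scene view shows the lathe at about (325,255). In the top view the knob is at (347,257), the blue disc at (324,258) on the near left, yellow at (327,228), the green button at (390,261) and red at (393,236). A low rod on stands runs along column 232 in the top view, left of the lathe.

```bash
cat > h.py <<'E'
import numpy as np, cv2
from bench import ctrl, vision
def cam(n):
    m=vision.camera_model(n); R=cv2.Rodrigues(m['rvec'])[0]; t=np.array(m['tvec']).ravel()
    return m['K'],m['k1'],R,t
def ray(n,p):
    K,k1,R,t=cam(n); d=cv2.undistortPoints(np.array([[p]],float),K,np.array([k1,0,0,0.]))[0,0]
    v=R.T@np.array([d[0],d[1],1]); return -R.T@t, v/np.linalg.norm(v)
def plane(n,p,z):
    o,v=ray(n,p); return o+v*(z-o[2])/v[2]
def tri(pt,ps):
    A=np.zeros((3,3));b=np.zeros(3);L=[]
    for n,p in (("top",pt),("scene",ps)):
        o,v=ray(n,p);P=np.eye(3)-np.outer(v,v);A+=P;b+=P@o;L.append((P,o))
    x=np.linalg.solve(A,b); return x,[np.linalg.norm(P@(x-o)) for P,o in L]
def proj(n,X):
    K,k1,R,t=cam(n); return cv2.projectPoints(np.array([X],float),cv2.Rodrigues(R)[0],t,K,np.array([k1,0,0,0.]))[0].ravel()
def blob(n,img,col,box):
    x0,y0,x1,y1=box; h=cv2.cvtColor(img[y0:y1,x0:x1],cv2.COLOR_BGR2HSV)
    r={'blue':((105,120,90),(125,255,255)),'yellow':((22,120,150),(35,255,255)),'orange':((8,140,150),(20,255,255)),
       'red':((0,180,120),(4,255,255)),'green':((55,180,140),(75,255,255)),'black':((0,0,0),(180,255,45))}[col]
    m=cv2.inRange(h,*r); k,l,s,c=cv2.connectedComponentsWithStats(m)
    return [(s[i,4],(c[i]+[x0,y0]).round(1),s[i,2:4]) for i in np.argsort(-s[1:,4])[:2]+1]
BT=(290,210,425,285); BS=(285,195,375,300)
E
python3 - <<'E'
from h import *
T=cv2.imread('pics/top0.png');S=cv2.imread('pics/scene0.png')
for c in('blue','yellow','orange','red','green','black'):
    print(c,[(int(a),list(b),list(s)) for a,b,s in blob('top',T,c,BT)],[(int(a),list(b),list(s)) for a,b,s in blob('scene',S,c,BS)])
a=cv2.resize(T[205:290,285:425],None,fx=4,fy=4,interpolation=2);b=cv2.resize(S[195:300,280:380],None,fx=4,fy=4,interpolation=2)
h=max(a.shape[0],b.shape[0]);cv2.imwrite('pics/c.png',cv2.resize(np.hstack([cv2.copyMakeBorder(i,0,h-i.shape[0],0,0,0) for i in(a,b)]),None,fx=.8,fy=.8))
E
```

```text
blue [(36, [np.float64(324.3), np.float64(257.8)], [np.int32(7), np.int32(7)])] [(4, [np.float64(332.8), np.float64(251.2)], [np.int32(2), np.int32(3)]), (3, [np.float64(329.0), np.float64(251.7)], [np.int32(3), np.int32(2)])]
yellow [(36, [np.float64(327.4), np.float64(226.8)], [np.int32(6), np.int32(7)])] [(18, [np.float64(301.2), np.float64(277.2)], [np.int32(10), np.int32(7)]), (16, [np.float64(309.0), np.float64(241.1)], [np.int32(5), np.int32(4)])]
orange [(30, [np.float64(341.4), np.float64(228.4)], [np.int32(6), np.int32(6)]), (2, [np.float64(291.0), np.float64(237.5)], [np.int32(1), np.int32(2)])] [(67, [np.float64(300.1), np.float64(280.9)], [np.int32(14), np.int32(13)]), (13, [np.float64(341.2), np.float64(266.2)], [np.int32(4), np.int32(8)])]
red [(98, [np.float64(392.1), np.float64(234.8)], [np.int32(11), np.int32(11)])] [(51, [np.float64(338.0), np.float64(208.0)], [np.int32(9), np.int32(7)])]
green [] [(47, [np.float64(355.1), np.float64(214.8)], [np.int32(9), np.int32(7)])]
black [(150, [np.float64(345.8), np.float64(257.0)], [np.int32(16), np.int32(13)]), (28, [np.float64(295.2), np.float64(228.6)], [np.int32(4), np.int32(11)])] [(59, [np.float64(338.2), np.float64(222.6)], [np.int32(11), np.int32(12)]), (19, [np.float64(354.7), np.float64(220.1)], [np.int32(12), np.int32(5)])]
```

View pics/c.png

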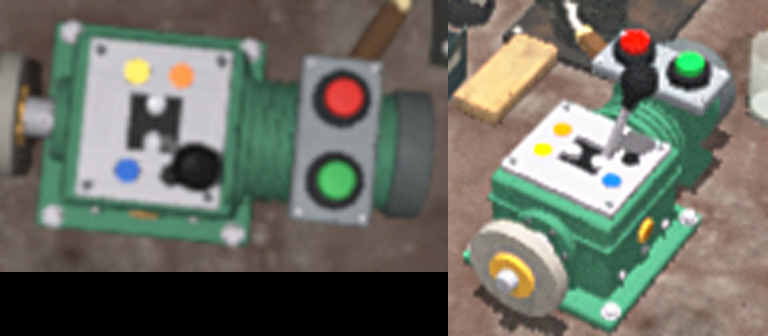

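The crop confirms the blue disc at the near left, with the knob leaning near right. In full-image pixels, blue in the scene view is about (331.2,251.3) and the green button in the top view about (390.3,261.3).

```bash
cat > fit.py <<'E'
from h import *
pts={'blue':((324.3,257.8),(331.1,251.4)),'yellow':((327.4,226.8),(309.3,241.2)),'red':((392.1,234.8),(338,208)),
 'green':((390.3,261.3),(355.1,214.8)),'knob':((346.8,257),(339,220))}
W={}
for k,(a,b) in pts.items():
    x,e=tri(a,b);W[k]=x;print(k,x.round(1),np.round(e,1))
# lathe pose from rays on known plane heights (top+scene), known local points
L={'blue':(-38,17,120.5),'yellow':(38,17,120.5),'red':(31,-138,None),'green':(-31,-138,None)}
A=[];B=[]
for k,l in L.items():
    z=l[2] or W[k][2]
    p=(plane('top',pts[k][0],z)+plane('scene',pts[k][1],z))/2; A.append(l[:2]);B.append(p[:2])
    print(k,plane('top',pts[k][0],z).round(1),plane('scene',pts[k][1],z).round(1))
A=np.array(A,float);B=np.array(B);ca,cb=A.mean(0),B.mean(0)
a,b=A-ca,B-cb;yaw=np.arctan2((a[:,0]*b[:,1]-a[:,1]*b[:,0]).sum(),(a*b).sum())
R=np.array([[np.cos(yaw),-np.sin(yaw)],[np.sin(yaw),np.cos(yaw)]]);o=cb-R@ca
print('origin',o.round(1),'yaw',yaw.round(4),'res',(B-(A@R.T+o)).round(1))
print('knob local',R.T@(W['knob'][:2]-o))
E
python3 fit.py
```

```text
blue [484.3 235.3 118.8] [1.1 1.1]
yellow [560.  227.6 121.1] [0.7 0.7]
red [537.4  73.8 148.1] [0.6 0.6]
green [475.2  79.5 148. ] [0.3 0.3]
knob [483.7 185.2 202.1] [0.9 0.9]
blue [485.3 235.7 120.5] [482.5 236.5 120.5]
yellow [560.7 227.9 120.5] [559.6 226.8 120.5]
red [538.   74.1 148.1] [536.8  73.6 148.1]
green [474.9  79.4 148. ] [475.5  79.6 148. ]
origin [520.3 214.4] yaw -0.1018 res [[-0.3  1. ]
 [ 0.3 -0.1]
 [ 0.3 -0.1]
 [-0.3 -0.8]]
knob local [-33.43576195 -32.71442058]
```

Run:
```python
from h import *
print('bulb',tri((229,357),(382,358))); print('neck',tri((229.5,338),(354,347)))
c,s=np.cos(-.1018),np.sin(-.1018)
for l in((-85,-32),(-77,-32),(0,-32)):print(l,520.3+c*l[0]-s*l[1],214.4+s*l[0]+c*l[1])
```

```text
bulb (array([232.19744716, 473.74786763,  57.87519158]), [np.float64(7.736722509463826), np.float64(7.736722509463904)])
neck (array([294.01377117, 475.88721265,  66.38007418]), [np.float64(6.5577049479918585), np.float64(6.557704947991963)])
(-85, -32) 432.4880811015961 191.20373091680176
(-77, -32) 440.4466639281464 190.39073682522502
(0, -32) 517.048023633693 182.5656686937988
```

```bash
python3 -m creep '[[0,0,0.1,0,0,0],[0,0,0.2,0,0,0],[0,0,0.35,0,0,0.1],[0,0,0.35,0,0,0.224],[0,0,0.35,0,0,0.224]]' 0
```

```text
time: 0.52
tcp_pos: [144.2, 505.7, 352.5]
orientation: [0.049, 0.999, 0.002, 0.0]
contact_force: [0.5, -1.1, -0.4]
opening: 25.8
gripper_force: 0.0
```

```bash
python3 -m creep '[[0.09,-0.095,0,0,0,0],[0.18,-0.19,0,0,0,0],[0.27,-0.29,0,0,0,0],[0.36,-0.39,0,0,0,0],[0.45,-0.49,0,0,0,0],[0.482,-0.523,0,0,0,0],[0.482,-0.523,0,0,0,0]]' 0
python3 -m creep '[[0.09,-0.095,0,0,0,0],[0.18,-0.19,0,0,0,0],[0.27,-0.29,0,0,0,0],[0.36,-0.39,0,0,0,0],[0.45,-0.49,0,0,0,0],[0.48,-0.522,0,0,0,0],[0.48,-0.522,0,0,0,0]]' 0
```

```text
time: 1.1
tcp_pos: [290.0, 345.2, 349.1]
orientation: [0.054, 0.999, -0.001, -0.0]
contact_force: [-0.7, 0.8, -0.6]
opening: 0.1
gripper_force: 0.0
time: 1.68
tcp_pos: [433.9, 189.6, 348.6]
orientation: [0.054, 0.999, -0.001, -0.001]
contact_force: [-0.0, 0.5, 0.0]
opening: 0.1
gripper_force: 0.0
```

```bash
python3 -m creep '[[0,0,-0.12,0,0,0],[0,0,-0.24,0,0,0],[0,0,-0.36,0,0,0],[0,0,-0.46,0,0,0],[0,0,-0.507,0,0,0],[0,0,-0.507,0,0,0]]' 0
python3 - <<'E'
from h import *
for n,b in(("top",(285,205,425,290)),("scene",(280,195,380,300))):
    i=vision.grab_frame(n);cv2.imwrite(f'pics/{n}1.png',i)
a=cv2.imread('pics/top1.png')[190:330,270:430];b=cv2.imread('pics/scene1.png')[170:310,270:430]
cv2.imwrite('pics/c1.png',cv2.resize(np.hstack([a,b]),None,fx=2.5,fy=2.5,interpolation=2))
E
```

```text
time: 2.18
tcp_pos: [429.4, 191.4, 194.2]
orientation: [0.051, 0.999, -0.002, -0.003]
contact_force: [-0.3, -0.3, -0.4]
opening: 0.1
gripper_force: 0.0
```

View pics/c1.png

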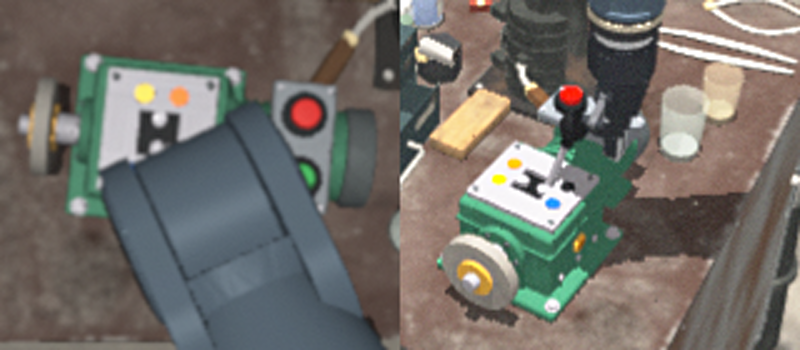

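The crop shows the fingers standing just near-side of the knob, clear of it. The top view of the lever is hidden by the forearm, but the scene view shows it.

```bash
python3 -m creep '[[0.01,-0.001,0,0,0,0],[0.02,-0.002,0,0,0,0],[0.03,-0.003,0,0,0,0],[0.04,-0.004,0,0,0,0],[0.05,-0.005,0,0,0,0],[0.06,-0.006,0,0,0,0],[0.07,-0.007,0,0,0,0],[0.07,-0.007,0,0,0,0]]' 0
python3 -m creep '[[0.01,-0.001,0,0,0,0],[0.02,-0.002,0,0,0,0],[0.03,-0.003,0,0,0,0],[0.04,-0.004,0,0,0,0],[0.05,-0.005,0,0,0,0],[0.06,-0.006,0,0,0,0],[0.065,-0.0065,0,0,0,0],[0.065,-0.0065,0,0,0,0]]' 0
```

```text
time: 2.95
tcp_pos: [454.0, 189.1, 198.1]
orientation: [0.051, 0.999, -0.0, -0.0]
contact_force: [-0.3, 1.1, 0.4]
opening: 0.3
gripper_force: 0.3
time: 3.62
tcp_pos: [473.5, 187.2, 198.1]
orientation: [0.051, 0.999, -0.0, 0.0]
contact_force: [-2.8, 0.4, 1.7]
opening: -0.3
gripper_force: 1.5
```

```bash
python3 -m creep '[[0.01,-0.001,0,0,0,0],[0.02,-0.002,0,0,0,0],[0.03,-0.003,0,0,0,0],[0.04,-0.004,0,0,0,0],[0.047,-0.005,0,0,0,0],[0.047,-0.005,0,0,0,0],[0.047,-0.005,0,0,0,0]]' 0
cat > k.py <<'E'
from h import *
import sys
c,s=np.cos(-.1018),np.sin(-.1018)
def w(x,y,z): return np.array([520.3+c*x-s*y,214.4+s*x+c*y,z])
def lever(al,ac,d=155):
    v=np.array([np.tan(al),np.tan(ac),1]);v*=d/np.linalg.norm(v); return w(v[0],v[1],55+v[2])
for n in sys.argv[2:]:
    i=vision.grab_frame(n);cv2.imwrite(f'pics/{n}{sys.argv[1]}.png',i)
    p=proj(n,lever(0,0)); x,y=p.astype(int); r=48
    q=i[y-r:y+r,x-r:x+r].copy()
    q=cv2.resize(q,None,fx=6,fy=6,interpolation=2)
    for k,(al,ac) in enumerate([(-.26,-.21),(0,-.21),(0,.21),(-.26,.21)]):
        for d in(155,60):
            u=((proj(n,lever(al,ac,d))-[x-r,y-r]+.5)*6).astype(int); cv2.circle(q,tuple(int(t) for t in u),3,[(0,0,255),(0,255,255),(255,255,0),(255,0,255)][k],-1)
    cv2.imwrite(f'pics/z_{n}{sys.argv[1]}.png',q)
E
python3 k.py 2 scene
```

```text
time: 4.2
tcp_pos: [487.4, 185.8, 198.1]
orientation: [0.051, 0.999, -0.0, 0.0]
contact_force: [-2.9, 1.1, 1.3]
opening: -0.4
gripper_force: 1.0
```

View pics/z_scene2.png

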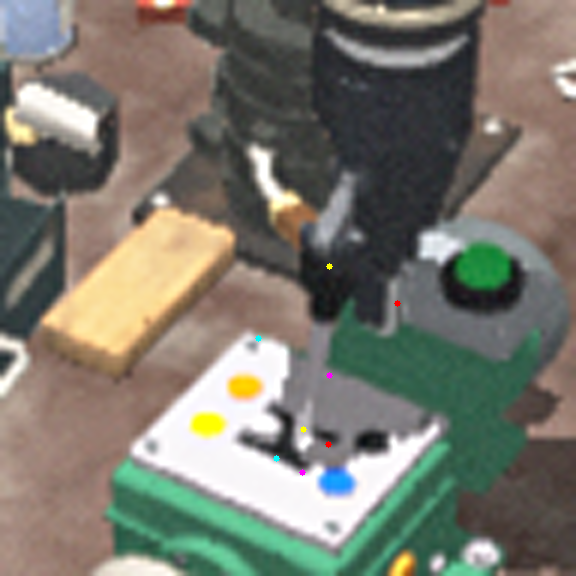

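The lever stands near the yellow mark (knob about (328,268), rod at the gate about (302,437)), so it is in the cross channel. Next I go round to its right side.

```bash
python3 -m creep '[[-0.05,0.005,0,0,0,0],[-0.1,0.01,0,0,0,0],[-0.1,0.01,0,0,0,0],[-0.108,-0.07,0,0,0,0],[-0.116,-0.149,0,0,0,0],[-0.116,-0.149,0,0,0,0],[-0.02,-0.159,0,0,0,0],[0.083,-0.17,0,0,0,0]]' 0
python3 -m creep '[[0,0,0,0,0,0],[0,0,0,0,0,0]]' 0
python3 k.py 3 scene top
```

```text
time: 4.92
tcp_pos: [512.8, 134.6, 199.0]
orientation: [0.051, 0.999, 0.0, 0.001]
contact_force: [0.9, 1.1, 0.7]
opening: 0.1
gripper_force: 0.0
time: 5.08
tcp_pos: [513.7, 134.7, 197.7]
orientation: [0.051, 0.999, -0.0, 0.0]
contact_force: [-0.8, -0.4, -0.3]
opening: 0.1
gripper_force: 0.0
```

View pics/z_scene3.png

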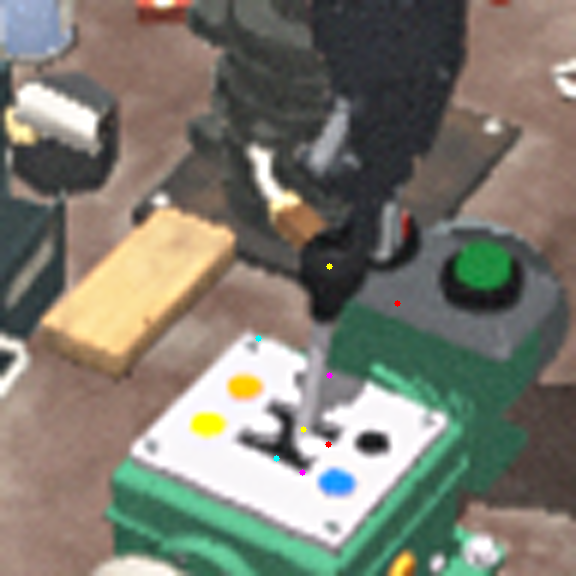

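The knob sits on the mark to within about 1.5 mm and the fingers are to its right. Next I push it to the left.

```bash
python3 -m creep '[[0.0015,0.015,0,0,0,0],[0.003,0.03,0,0,0,0],[0.005,0.045,0,0,0,0],[0.006,0.06,0,0,0,0],[0.0075,0.075,0,0,0,0],[0.0085,0.085,0,0,0,0],[0.0095,0.095,0,0,0,0],[0.0095,0.095,0,0,0,0]]' 0
python3 -m creep '[[0.001,0.01,0,0,0,0],[0.002,0.02,0,0,0,0],[0.003,0.03,0,0,0,0],[0.004,0.04,0,0,0,0],[0.005,0.05,0,0,0,0],[0.006,0.06,0,0,0,0],[0.007,0.07,0,0,0,0],[0.007,0.07,0,0,0,0]]' 0
```

```text
time: 5.85
tcp_pos: [514.9, 163.8, 198.2]
orientation: [0.051, 0.999, -0.0, 0.0]
contact_force: [-0.8, -3.2, 1.9]
opening: -0.3
gripper_force: 1.6
time: 6.52
tcp_pos: [517.1, 184.9, 198.1]
orientation: [0.051, 0.999, 0.0, -0.0]
contact_force: [0.2, -2.8, 1.4]
opening: -0.0
gripper_force: 1.4
```

```bash
python3 -m creep '[[0.001,0.012,0,0,0,0],[0.0025,0.025,0,0,0,0],[0.004,0.038,0,0,0,0],[0.005,0.05,0,0,0,0],[0.006,0.06,0,0,0,0],[0.007,0.07,0,0,0,0],[0.008,0.08,0,0,0,0],[0.008,0.08,0,0,0,0]]' 0
python3 -m creep '[[0.001,0.007,0,0,0,0],[0.0015,0.014,0,0,0,0],[0.0015,0.014,0,0,0,0]]' 0
python3 k.py 4 scene
```

```text
time: 7.18
tcp_pos: [519.4, 208.8, 198.0]
orientation: [0.051, 0.999, 0.0, -0.0]
contact_force: [-0.2, -2.8, 0.8]
opening: -0.1
gripper_force: 1.1
time: 7.43
tcp_pos: [519.8, 212.7, 197.9]
orientation: [0.051, 0.999, -0.0, -0.0]
contact_force: [0.2, -2.4, -1.3]
opening: -0.1
gripper_force: 1.2
```

View pics/z_scene4.png

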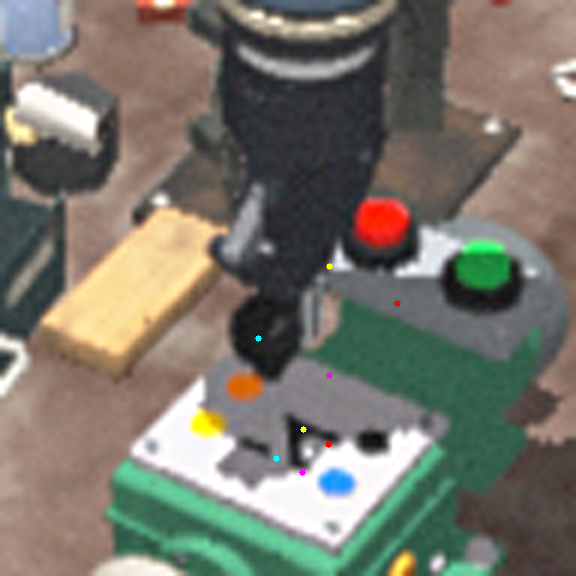

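The knob is about 4 mm short of the left mark. I'll press on in small steps until the gate stops it.

```bash
for i in 1 2; do :; done; python3 -m creep '[[0.0005,0.005,0,0,0,0],[0.001,0.009,0,0,0,0],[0.001,0.009,0,0,0,0]]' 0
python3 -m creep '[[0.0003,0.003,0,0,0,0],[0.0006,0.006,0,0,0,0],[0.0006,0.006,0,0,0,0]]' 0
```

```text
time: 7.73
tcp_pos: [520.1, 215.3, 198.0]
orientation: [0.051, 0.999, -0.0, -0.0]
contact_force: [-0.1, -3.2, -2.1]
opening: -0.2
gripper_force: 1.3
time: 7.98
tcp_pos: [520.3, 217.1, 198.2]
orientation: [0.051, 0.999, -0.0, -0.0]
contact_force: [0.0, -3.1, -1.0]
opening: 0.0
gripper_force: 1.3
```

```bash
python3 -m creep '[[0.0003,0.003,0,0,0,0],[0.0005,0.005,0,0,0,0],[0.0005,0.005,0,0,0,0]]' 0
```

```text
time: 8.23
tcp_pos: [520.5, 218.6, 198.1]
orientation: [0.051, 0.999, -0.0, -0.0]
contact_force: [0.2, -2.4, -1.1]
opening: 0.3
gripper_force: 1.4
```

```bash
python3 -m creep '[[-0.003,-0.03,0,0,0,0],[-0.006,-0.06,0,0,0,0],[-0.006,-0.06,0,0,0,0],[0.08,-0.069,0,0,0,0],[0.16,-0.077,0,0,0,0],[0.16,-0.077,0,0,0,0],[0.168,0,0,0,0,0],[0.176,0.079,0,0,0,0]]' 0
python3 -m creep '[[0,0,0,0,0,0],[0,0,0,0,0,0]]' 0
python3 k.py 5 scene
```

```text
time: 8.9
tcp_pos: [573.7, 241.4, 198.4]
orientation: [0.052, 0.999, 0.0, -0.0]
contact_force: [0.6, 0.8, 0.1]
opening: -0.1
gripper_force: 0.0
time: 9.07
tcp_pos: [573.1, 242.9, 198.0]
orientation: [0.05, 0.999, 0.0, -0.0]
contact_force: [-0.1, -0.2, 0.4]
opening: -0.0
gripper_force: 0.0
```

View pics/z_scene5.png

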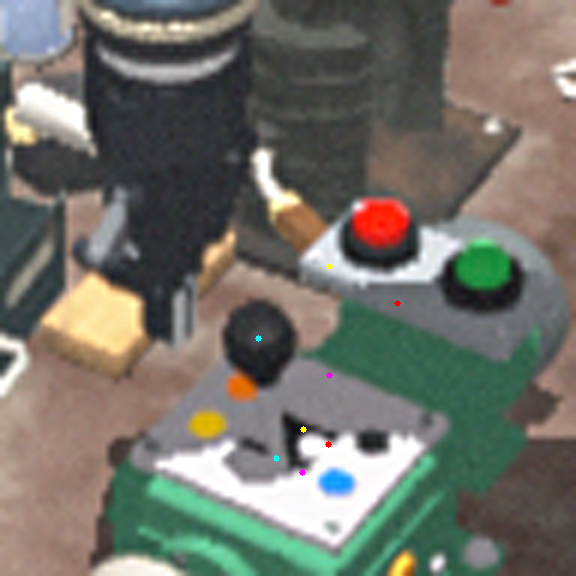

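The knob is right on the left-channel mark (258,338), and the fingers stand on its far side. Next I push it towards the near end.

```bash
python3 -m creep '[[-0.015,0.0015,0,0,0,0],[-0.03,0.003,0,0,0,0],[-0.045,0.0045,0,0,0,0],[-0.06,0.006,0,0,0,0],[-0.075,0.0075,0,0,0,0],[-0.085,0.0085,0,0,0,0],[-0.095,0.0095,0,0,0,0],[-0.095,0.0095,0,0,0,0]]' 0
python3 -m creep '[[-0.012,0.001,0,0,0,0],[-0.025,0.0025,0,0,0,0],[-0.037,0.0037,0,0,0,0],[-0.05,0.005,0,0,0,0],[-0.06,0.006,0,0,0,0],[-0.07,0.007,0,0,0,0],[-0.08,0.008,0,0,0,0],[-0.08,0.008,0,0,0,0]]' 0
```

```text
time: 9.78
tcp_pos: [544.8, 245.1, 198.7]
orientation: [0.051, 0.999, 0.0, 0.001]
contact_force: [2.8, -0.9, 1.1]
opening: -0.2
gripper_force: 1.2
time: 10.45
tcp_pos: [520.0, 247.4, 197.9]
orientation: [0.051, 0.999, -0.0, -0.0]
contact_force: [1.7, -0.6, -1.6]
opening: 0.2
gripper_force: 1.2
```

```bash
python3 -m creep '[[-0.007,0.0007,0,0,0,0],[-0.014,0.0014,0,0,0,0],[-0.02,0.002,0,0,0,0],[-0.02,0.002,0,0,0,0]]' 0
python3 -m creep '[[-0.003,0.0003,0,0,0,0],[-0.006,0.0006,0,0,0,0],[-0.006,0.0006,0,0,0,0]]' 0
```

```text
time: 10.78
tcp_pos: [514.4, 248.0, 198.1]
orientation: [0.051, 0.999, -0.0, -0.0]
contact_force: [2.6, -0.5, -1.7]
opening: 0.5
gripper_force: 1.2
time: 11.03
tcp_pos: [513.0, 248.2, 198.2]
orientation: [0.051, 0.999, -0.0, 0.0]
contact_force: [2.3, -0.6, -1.6]
opening: -0.3
gripper_force: 1.6
```

```bash
python3 -m creep '[[-0.003,0.0003,0,0,0,0],[-0.005,0.0005,0,0,0,0],[-0.005,0.0005,0,0,0,0]]' 0
```

```text
time: 11.28
tcp_pos: [512.0, 248.3, 198.2]
orientation: [0.051, 0.999, -0.0, 0.001]
contact_force: [5.3, -0.7, -4.0]
opening: -0.1
gripper_force: 2.9
```

```bash
python3 -m creep '[[-0.002,0.0002,0,0,0,0],[-0.004,0.0004,0,0,0,0],[-0.004,0.0004,0,0,0,0]]' 0
```

```text
time: 11.53
tcp_pos: [511.3, 248.4, 198.2]
orientation: [0.051, 0.999, -0.0, 0.001]
contact_force: [8.2, -1.6, -5.1]
opening: 0.2
gripper_force: 4.1
```

The gate's end stopped the lever with the force at about 9 N, so it is home. Next I back off, rise and go over the start button, then check.

```bash
python3 -m creep '[[0.05,-0.005,0,0,0,0],[0.1,-0.01,0,0,0,0],[0.1,-0.01,0,0,0,0],[0.1,-0.01,0.12,0,0,0],[0.1,-0.01,0.24,0,0,0],[0.1,-0.01,0.35,0,0,0],[0.1,-0.01,0.35,0,0,0]]' 0
python3 -m creep '[[-0.04,-0.1,0,0,0,0],[-0.08,-0.2,0,0,0,0],[-0.12,-0.3,0,0,0,0],[-0.16,-0.4,0,0,0,0],[-0.2,-0.5,0,0,0,0],[-0.218,-0.552,0,0,0,0],[-0.218,-0.552,0,0,0,0],[-0.218,-0.552,0,0,0,0]]' 0
python3 k.py 6 scene
```

```text
time: 12.12
tcp_pos: [540.9, 246.3, 309.8]
orientation: [0.051, 0.999, 0.002, 0.003]
contact_force: [-0.8, 1.1, 0.6]
opening: 0.1
gripper_force: 0.0
time: 12.78
tcp_pos: [474.1, 79.6, 303.5]
orientation: [0.052, 0.999, 0.0, 0.0]
contact_force: [-0.3, 0.6, -0.4]
opening: -0.1
gripper_force: 0.0
```

View pics/z_scene6.png

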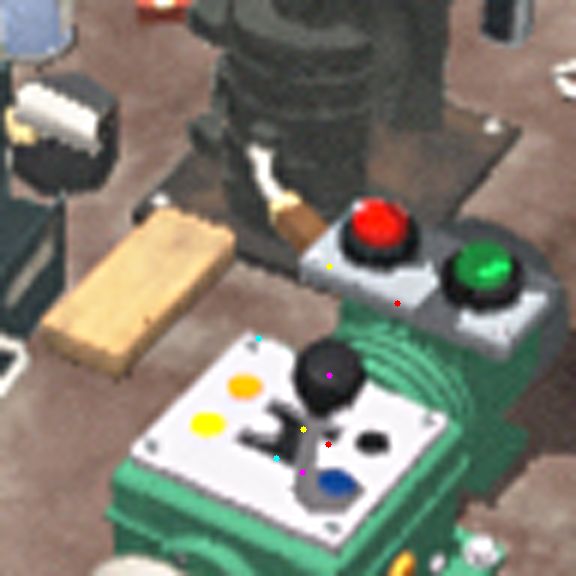

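The lever is home: the knob centre is on the magenta mark (330,376) and the blue disc is beside the rod. Next I lower onto the start button.

```bash
python3 -m creep '[[0.002,0,-0.12,0,0,0],[0.003,0,-0.24,0,0,0],[0.003,0,-0.34,0,0,0],[0.003,0,-0.42,0,0,0],[0.003,0,-0.45,0,0,0],[0.003,0,-0.45,0,0,0],[0.003,0,-0.45,0,0,0]]' 0
python3 -m creep '[[0,0,-0.007,0,0,0],[0,0,-0.014,0,0,0],[0,0,-0.02,0,0,0],[0,0,-0.02,0,0,0]]' 0
python3 -m creep '[[0,0,-0.005,0,0,0],[0,0,-0.01,0,0,0],[0,0,-0.01,0,0,0]]' 0
```

```text
time: 13.42
tcp_pos: [476.1, 80.6, 168.7]
orientation: [0.05, 0.999, 0.0, -0.0]
contact_force: [1.0, 0.1, 0.8]
opening: -0.2
gripper_force: 0.0
time: 13.75
tcp_pos: [476.8, 80.2, 163.0]
orientation: [0.051, 0.999, 0.0, 0.001]
contact_force: [1.8, 2.8, 5.0]
opening: -0.2
gripper_force: 2.1
time: 14.0
tcp_pos: [476.9, 80.2, 161.7]
orientation: [0.051, 0.999, 0.001, 0.002]
contact_force: [-4.0, 2.0, 22.8]
opening: -0.1
gripper_force: 11.8
```

Run:
```python
from h import *
i=vision.grab_frame('scene');cv2.imwrite('pics/scene7.png',i)
a=cv2.imread('pics/scene6.png');c=lambda q:cv2.resize(q[185:255,315:390],None,fx=5,fy=5,interpolation=2)
cv2.imwrite('pics/c7.png',np.hstack([c(a),c(i)]))
for z in(132,137,142,148):print(z,proj('scene',(475.4,80.3,z)),plane('scene',(355.1,214.8),z).round(1))
```

```text
132 [354.68024462 218.90141616] [482.3  61.  132. ]
137 [354.7882088  217.67244783] [480.1  66.8 137. ]
142 [354.89660402 216.43802454] [478.   72.6 142. ]
148 [355.02725031 214.94947081] [475.5  79.5 148. ]
```

View pics/c7.png

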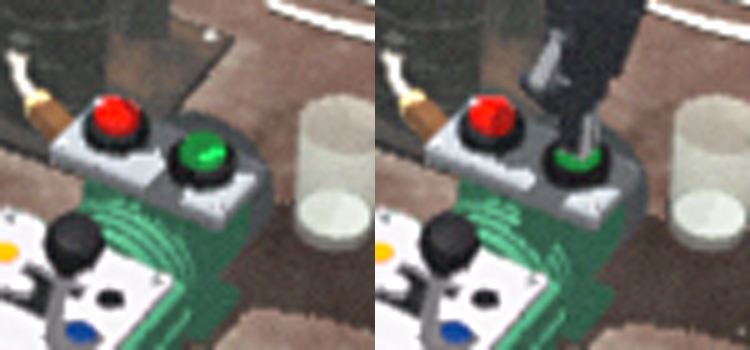

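```bash
python3 - <<'E'
from h import *
for f in(0,6,7):
    i=cv2.imread(f'pics/scene{f}.png'); h=cv2.cvtColor(i,cv2.COLOR_BGR2HSV)
    m=cv2.inRange(h,(50,150,60),(75,255,255))[205:228,345:366]
    print(f,[(c+345,np.flatnonzero(m[:,c])[[0,-1]]+205) for c in range(4,18) if m[:,c].any()])
E
for k in 1 2 3; do :; done
python3 -m creep '[[0,0,0.008,0,0,0],[0,0,0.008,0,0,0]]' 0
python3 -m creep '[[0,0,0.005,0,0,0],[0,0,0.005,0,0,0]]' 0
python3 -m creep '[[0,0,0.005,0,0,0],[0,0,0.005,0,0,0]]' 0
python3 -m creep '[[0,0,0.005,0,0,0],[0,0,0.005,0,0,0]]' 0
python3 -m creep '[[0,0,0.005,0,0,0],[0,0,0.005,0,0,0]]' 0
```

```text
0 [(351, array([214, 216])), (352, array([213, 217])), (353, array([212, 218])), (354, array([212, 218])), (355, array([212, 218])), (356, array([212, 218])), (357, array([212, 218])), (358, array([212, 217])), (359, array([213, 217]))]
6 [(351, array([213, 217])), (352, array([213, 217])), (353, array([212, 218])), (354, array([212, 218])), (355, array([212, 218])), (356, array([212, 218])), (357, array([212, 218])), (358, array([212, 217])), (359, array([213, 217])), (360, array([215, 215]))]
7 [(351, array([215, 217])), (352, array([216, 217])), (353, array([216, 218])), (354, array([217, 218])), (355, array([217, 218])), (356, array([218, 218])), (357, array([217, 218])), (358, array([216, 218])), (359, array([215, 217]))]
time: 14.22
tcp_pos: [476.7, 80.1, 162.9]
orientation: [0.051, 0.999, 0.0, 0.001]
contact_force: [2.2, 2.2, 4.2]
opening: 0.1
gripper_force: 2.2
time: 14.38
tcp_pos: [476.4, 79.9, 163.6]
orientation: [0.051, 0.999, 0.0, 0.001]
contact_force: [2.0, 1.0, 4.1]
opening: 0.1
gripper_force: 1.9
time: 14.55
tcp_pos: [476.0, 79.8, 164.8]
orientation: [0.051, 0.999, -0.0, 0.0]
contact_force: [2.2, 0.6, 3.7]
opening: -0.3
gripper_force: 1.6
time: 14.72
tcp_pos: [475.6, 79.7, 166.1]
orientation: [0.051, 0.999, -0.0, -0.0]
contact_force: [1.5, 0.1, 2.8]
opening: -0.2
gripper_force: 1.2
time: 14.88
tcp_pos: [475.4, 79.7, 167.5]
orientation: [0.051, 0.999, -0.0, -0.0]
contact_force: [-0.1, 0.2, 2.1]
opening: 0.4
gripper_force: 0.8
```

```bash
python3 -m creep '[[0,0,0.002,0,0,0],[0,0,0.002,0,0,0],[0,0,0.002,0,0,0]]' 0
python3 -m creep '[[0,0,0.002,0,0,0],[0,0,0.002,0,0,0],[0,0,0.002,0,0,0]]' 0
python3 -m creep '[[0,0,0.002,0,0,0],[0,0,0.002,0,0,0],[0,0,0.002,0,0,0]]' 0
python3 -m creep '[[0,0,0.003,0,0,0],[0,0,0.003,0,0,0],[0,0,0.003,0,0,0]]' 0
```

```text
time: 15.13
tcp_pos: [475.4, 79.7, 168.0]
orientation: [0.051, 0.999, -0.0, -0.0]
contact_force: [0.2, -1.4, 0.8]
opening: 0.1
gripper_force: 0.7
time: 15.38
tcp_pos: [475.6, 79.9, 168.6]
orientation: [0.051, 0.999, -0.0, -0.0]
contact_force: [-0.8, -0.0, -0.4]
opening: 0.6
gripper_force: 0.0
time: 15.63
tcp_pos: [475.8, 79.9, 169.4]
orientation: [0.051, 0.999, -0.0, -0.0]
contact_force: [0.2, -0.4, 0.3]
opening: -0.2
gripper_force: 0.0
time: 15.88
tcp_pos: [475.8, 79.9, 170.3]
orientation: [0.051, 0.999, -0.0, 0.0]
contact_force: [-0.3, 0.3, -0.5]
opening: 0.1
gripper_force: 0.0
```

The force profile runs from first contact at TCP z about 168.2 to a hard stop at about 162. That is the full 6 mm of travel, and the button has been released. Next I withdraw and check.

```bash
python3 -m creep '[[0,0,0.1,0,0,0],[0,0,0.2,0,0,0],[0,0,0.3,0,0,0],[0,0,0.45,0,0,0],[0,0,0.45,0,0,0],[0,0,0.45,0,0,0]]' 0
python3 - <<'E'
from h import *
i=vision.grab_frame('scene');a=cv2.imread('pics/scene6.png')
d=cv2.absdiff(i,a)[185:310,285:365].max(2);print((d>40).sum())
for c in('red','green'):print(c,blob('scene',i,c,BS)[0])
b=i[185:285,290:365];print(np.argwhere(d>40)[:10]+[185,285])
print(ctrl.read_state()['contact_force']); ctrl.finish_job()
E
```

```text
time: 16.38
tcp_pos: [477.0, 80.1, 307.7]
orientation: [0.051, 0.999, 0.0, 0.002]
contact_force: [0.7, -0.0, -0.5]
opening: -0.2
gripper_force: 0.0
18
red (np.int32(49), array([337.8, 208. ]), array([9, 7], dtype=int32))
green (np.int32(27), array([355.9, 215.7]), array([7, 5], dtype=int32))
[[214 346]
 [214 355]
 [214 356]
 [215 345]
 [215 346]
 [215 354]
 [215 355]
 [215 356]
 [216 354]
 [217 347]]
[-0.0347294  -0.15701813 -1.11689224]
the job is handed in; nothing more can be done
```

The job is handed in: the lever is fully home in the near left slot by the blue disc. After that I pressed the green start button through its full travel and let it up again, and did not touch the red stop button or the loose things on the bench.

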